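Barrel bung through the spring flap

TASK

Put the wooden barrel bung that stands on the shelf of the collecting box into the bin behind it without picking it up: push the spring flap open with one finger and keep holding it open while your other finger pushes the bung through the opening, so that it drops into the bin; then draw the fingers out and let the flap swing shut. The bung must not push against the flap, it must not be pinched, lifted or knocked off the shelf, and the other things on the table stay where they are.

Things in the scene. Friction and masses are not known exactly. Their poses are not given: they have to be found in the camera images.
- box: Fixed plywood collecting box, 300 mm (x) by 230 mm (y). Origin on the table under the middle of the sill, the edge where shelf ends and bin begins; x points from shelf through the opening into the bin (roughly away from the robot), y left, z up. Shelf: flat, 85 mm above the table, x -155 mm to 0, y -110 to 110 mm, side rims 12 mm higher.
- sill (a point): Middle of the sill, on the shelf's edge, 85 mm above the table, axes as the box. The opening above it is 104 mm wide (y -52 to 52 mm) between two upright front panels (x 0 to 8 mm, tops 130 mm above the table), with no lintel: fingers pointing down can travel through it.
- bin (a point): Middle of the floor of the bin, 8 mm above the table, 67 mm beyond the sill; axes as the box. The bin is open-topped, 135 mm (x, from the sill to the back wall) by 220 mm (y); side and back walls reach 97 mm above the table.
- flap (a joint): Angle of the spring flap, rad: 0 shut across the opening, stop at 1.5. Aluminium plate 98 mm wide, 42 mm high (88 to 130 mm above the table), 5 mm thick, near face at box x = 2 mm. Upright hinge at box x = 2, y = 50 mm (left); opens only into the bin, free edge (right) swinging to +x. A spring pulls it shut with 0.075 N m when shut, 0.15 wide open: 1.5 to 3 N at a finger.
- flap_edge (a point): Middle of the flap's free upright edge, 109 mm above the table, 98 mm from the hinge.
- bung_center (a point): Centre (half-way up) of the barrel bung: a dark turned-wood plug, slightly tapered, 48 mm across the foot, 40 mm across the top, 36 mm high, about 50 g. It stands wide end down on the shelf, its centre 103 mm above the table, 75 to 115 mm before the sill and up to 40 mm to either side of the middle.
- wine: Bystander: full green half-bottle, 58 mm across, 240 mm high, on the table to the left of the box. Origin under its foot.
- cup: Bystander: white cup, 70 mm across, 80 mm high, on the table to the right of the box. Origin under its foot.
- jar: Bystander: glass jar with steel lid, 64 mm across, 80 mm high, on the table to the right of the box, beyond the cup. Origin under its foot.
There are look-alikes about, which are no part of the job. There is more than one size of the part that bears bung_center; the job needs the middle-sized.

How it is judged (in metres and radians):
On the way, in this order (a step that is already met when the one before it is completed fails the run):
1. a finger holds the flap open (over 0.35 rad) while the bung is still before the opening and not touching the flap (value of joint flap above 0.35 rad and contact force between the fingers and flap above 0.2 N and x of bung_center in the frame of box below -0.02 m and contact force between bung and flap below 0.1 N), for 0.1 s.
2. the bung reaches the sill, between the sides of the opening, with a finger still holding the flap open (x of bung_center in the frame of box between -0.012 and 0.05 m and y of bung_center in the frame of box between -0.05 and 0.05 m and value of joint flap above 0.35 rad and contact force between the fingers and flap above 0.2 N).
At the end, for the whole second after the job is handed in: The bung lies at rest inside the bin (its centre within the bin walls and below 60 mm above the table) and the flap has swung shut (under 0.08 rad) (x of bung_center in the frame of box between 0 and 0.135 m and y of bung_center in the frame of box between -0.11 and 0.11 m and z of bung_center in the frame of box below 0.06 m and value of joint flap below 0.08 rad and linear speed of bung below 0.02 m/s); the robot touches nothing.
It fails at once if the bung pushes against the flap (over 1.5 N) (contact force between bung and flap above 1.5 N).
It fails at once if the bung is lifted (its centre more than 15 mm above its height on the shelf) (height (world z) of bung_center above 0.118 m).
It fails at once if the bung is pinched or pushed hard (over 12 N at the fingers) (contact force between the fingers and bung above 12 N).
It fails at once if the bung is knocked off the shelf (z of bung_center in the frame of box below 0.07 m and (x of bung_center in the frame of box below -0.01 m or y of bung_center in the frame of box above 0.115 m or y of bung_center in the frame of box below -0.115 m or x of bung_center in the frame of box above 0.145 m)).
It fails at once if the wine bottle, cup or jar is moved more than 15 mm (distance of any of wine, cup, jar from where it was at the start of the episode above 0.015 m).
It also fails if it takes over 45 s, if anything falls off the work surface, if the arm or the gripper's body presses on something with over 40 N, if the wrist force passes 120 N, or if a joint passes its speed limit or range.

ROBOT

A 6-joint arm with a two-finger parallel gripper is mounted at the origin on the work surface. World frame = base frame: x ahead of the robot, y to its left, z up, the work surface at z = 0. Lengths are in mm, angles in rad, forces in N, time in s.
With the tool pointing down it reaches from about 350 to 875 mm from the base axis. Payload 4.2 kg.
Tool frame: the origin (TCP) lies between the finger pads; the fingertips stand 11 mm ahead of it and the grasp point (between the pads) lies 8 mm behind it; z points along the fingers, y is the direction in which the jaws open and shut (so a half turn about z gives the same grasp; the last joint's range is limited). The gripper opens to 85 mm and grips with 20 to 120 N. Pads are 22 mm wide; open, the fingers measure 114 mm over their backs; the gripper's body (76 mm by 85 mm) begins 54 mm behind the grasp point. The pads swing forward as they close: fully open they stand 13 mm farther back than shut.
Start: joints at [1.487, 0.385, 0.008, 0, -1.194, -0.259], TCP at [210.046, 588.625, 206.212] pointing down, gripper open.
Joint ranges: [-3.14, 3.14], [-1.21, 2.06], [-1.07, 1.41], [-3.16, 2.05], [-2.99, -0.16], [-3.1, 3.1]. Speed limits (rad/s): [2.79, 2.79, 3.14, 3.14, 3.14, 3.14].

INTERFACE

Orientations are given as a unit quaternion [x, y, z, w].
In Python, from bench import * gives the robot as it stands. The module is installed in compiled form; this text tells all that it offers.
- The arm moves only by the tool drive_tool, never from a script. Its argument "increments" is a list of rows, each a list of 3 entries, a list of its own where there are three numbers: the gripper command: -1 is shut, 1 is fully open, values between are in proportion, then the shift along the tool's x, y, z scaled (see below), then the turn about the tool's z scaled (see below). In form: [[hand, [tx, ty, tz], turn], ...]. A call has 1 to 20 rows; each row shifts and turns the commanded pose from where the row before left it, along the tool's axes as they then stand; what a row does not reach is not made up. The controller multiplies each number of a shift by 0.3 m and each number of a turn by 2 rad. A row lasts 1/8 s, in which the tool goes at most 62.5 mm and 10.7 degrees, less where a joint would pass 70% of its speed; a pose out of reach is approached as far as the arm can. A call with a number of a shift or a turn outside -1 to 1 is refused whole. A call with a gripper value outside its range is refused whole. The fingers move at their own pace and stop on an object; the grip force is fixed at half the most. Time passes only in rows, so rows that do not move let the fingers close. It gives the time, the measured TCP pose, the force and the opening at its end, in the units of the state.
- read_state(): the state, without advancing time (a new reading comes with each control period).
- get_image(name): name is "scene" or "top" or "wrist"; returns the picture (420x560x3 uint8, red, green, blue); there is no depth.
- calibration(name): a dict with "fovy" (degrees; the focal length in pixels is half the picture's height over the tangent of half this angle, whatever the lens; pixels are square), "cx", "cy" (the principal point, pixels), "k1" (the pictures are not rectified: a ray, as slopes to the right and down, at radius r is drawn at 1 + k1 r^2 times it, then the intrinsics apply), "R" (3x3) and "t" (3): a world point X has camera coordinates R X + t. Camera axes: x right, y down, z forward; pixel columns grow to the right and rows downward; lengths in mm; the calibration is good to about 2 mm. A picture is of the moment at which its call begins: read the wrist's pose just before it. calibration takes no time and is no camera call; for the wrist camera it gives the pose at the moment of the call.
- job_done(): hands the job in, once; it reports no verdict.
The state is a dict: "clock": time; "joints": joint angles; "joint_vel": joint speeds; "joint_efforts": joint torques, N m; "position": TCP position; "ee_rot": TCP orientation; "contact_force": force on the tool from outside, world axes, zero at the start; "wrist_torque": the same for the moment, N m; "gripper_width": finger opening in mm.
Only numpy, scipy, OpenCV 4.12 (cv2) and the standard library are available. Lean on these libraries where they do the work, as an engineer would, in place of code of your own. Each camera call takes 0.05 s, during which the arm holds its last target.

## Working session

There is one attempt and no reset: what is moved stays moved. The work goes in short steps, Python scripts to look and compute and a tool call to move; the robot and the scene stay as the last step left them, time stands still between calls to the robot, and variables do not carry over. Pictures are saved under pics/ and viewed, and the job is handed in when it is done.

Besides the shell and the picture viewer there is one more tool, called after "Emit:" as name([rows], argument=value, ...), one row to a line, values as JSON. drive_tool: Moves the arm, as the interface text tells. Shifts and turns lie within -1 to 1; 1 stands for 0.3 m of shift or 2 rad of turn. Its arguments: {"type":"object","properties":{"increments":{"type":"array"}},"required":["increments"]}

```bash
mkdir -p pics; ls
python3 - <<'E'
from bench import *
import cv2
print(read_state())
for n in ("scene","top","wrist"):
    c=calibration(n); print(n,c)
    cv2.imwrite(f"pics/{n}0.png",cv2.cvtColor(get_image(n),cv2.COLOR_RGB2BGR))
E
```

```text
pics
{'clock': 0.0, 'joints': array([ 1.48658078e+00,  3.85535476e-01,  6.63262194e-03, -5.29846475e-04,
       -1.19400542e+00, -2.58613621e-01]), 'joint_vel': array([ 2.09890017e-04, -1.00957283e-03,  1.40340209e-03,  4.11983266e-05,
       -2.00800749e-03,  2.87969875e-04]), 'joint_efforts': array([ 3.36945877e-04, -3.92287052e+01,  1.88397646e+01,  4.18602034e+00,
       -4.73548673e-03, -3.40561520e-06]), 'position': array([209.84784129, 588.03524388, 205.13245532]), 'ee_rot': array([ 9.85327203e-01, -1.70672572e-01, -1.53337176e-04,  1.07340445e-03]), 'contact_force': array([ 2.36940548e-04, -4.94020994e-01,  7.17723026e-01]), 'wrist_torque': array([-0.04237496, -0.03401559, -0.00588701]), 'gripper_width': 85.57097494847051}
scene {'fovy': 49.08908735150787, 'cx': 279.9960191348689, 'cy': 214.304446051652, 'k1': -0.13902875579704832, 'R': array([[ 0.24749796,  0.96887804,  0.00448429],
       [ 0.70678989, -0.17737847, -0.68482474],
       [-0.66271624,  0.17266218, -0.72869401]]), 't': array([-193.38538758, -319.35951227, 1344.71268134])}
top {'fovy': 45.64799455676444, 'cx': 282.62693072805035, 'cy': 208.8004739288638, 'k1': -0.12313695377253905, 'R': array([[ 0.01405201, -0.99972688,  0.01867363],
       [-0.98609919, -0.01694789, -0.16529112],
       [ 0.16556246, -0.01609138, -0.98606802]]), 't': array([  14.81623333,  573.08512491, 1027.09660937])}
wrist {'fovy': 64.91594752700409, 'cx': 276.3463431587027, 'cy': 209.46156805358552, 'k1': -0.04289843906159482, 'R': array([[-0.33636616, -0.94173063,  0.00111174],
       [-0.89677398,  0.32066855,  0.30490673],
       [-0.2874965 ,  0.10156332, -0.95238157]]), 't': array([623.43656073, -38.2298577 , 380.73470934])}
```

View pics/scene0.png

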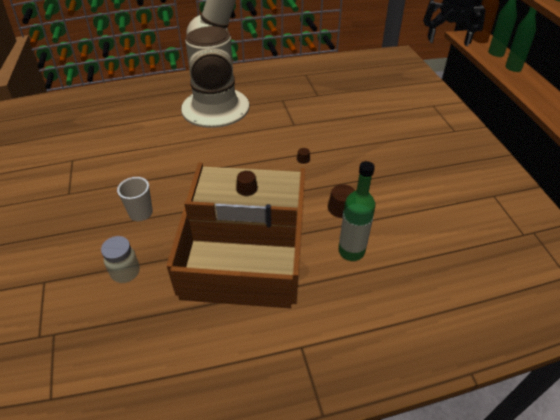

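View pics/top0.png

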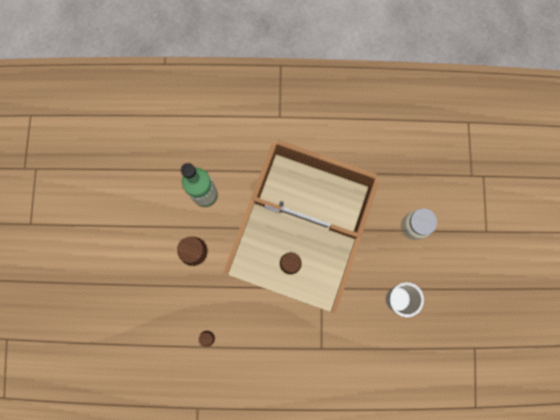

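View pics/wrist0.png

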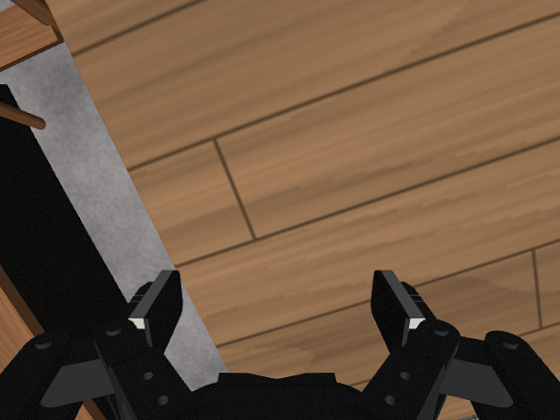

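```bash
cat > h.py <<'E'
import numpy as np, cv2
from bench import *
def K(c):
    f=210/np.tan(np.radians(c["fovy"])/2); return f
def ray(c,u,v):
    f=K(c); d=np.array([(u-c["cx"])/f,(v-c["cy"])/f]); r=np.linalg.norm(d); s=r
    for _ in range(30): s=r/(1+c["k1"]*s*s)
    d=d*(s/r if r>0 else 1)
    R=np.array(c["R"]);t=np.array(c["t"])
    return -R.T@t, R.T@np.array([d[0],d[1],1])
def onz(c,u,v,z):
    o,d=ray(c,u,v); return o+d*(z-o[2])/d[2]
def proj(c,X):
    p=np.array(c["R"])@np.array(X,float)+np.array(c["t"]); d=p[:2]/p[2]; d=d*(1+c["k1"]*(d@d)); return K(c)*d+np.array([c["cx"],c["cy"]])
def save(n,im): cv2.imwrite(n,cv2.cvtColor(im,cv2.COLOR_RGB2BGR))
E
python3 - <<'E'
import cv2
a=cv2.imread("pics/top0.png")[130:320,215:390]; cv2.imwrite("pics/topz.png",cv2.resize(a,None,fx=3.1,fy=3.1,interpolation=cv2.INTER_CUBIC))
a=cv2.imread("pics/scene0.png")[155:310,165:315]; cv2.imwrite("pics/scenez.png",cv2.resize(a,None,fx=3.8,fy=3.8,interpolation=cv2.INTER_CUBIC))
E
```

```text
(no output)
```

View pics/topz.png

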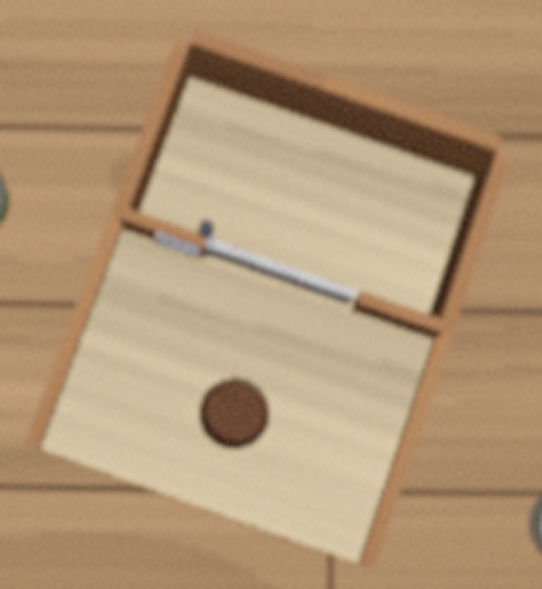

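View pics/scenez.png

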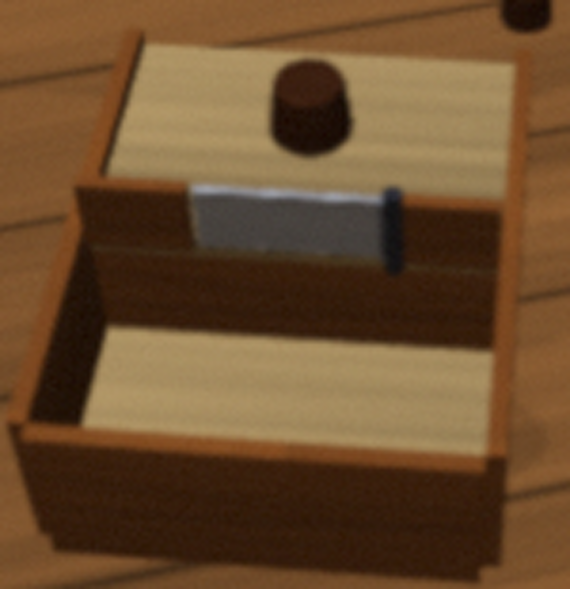

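Run:
```python
from h import *
c=calibration("top")
Z=lambda p,z: onz(c,p[0]/3.1+215-.3,p[1]/3.1+130-.3,z)
obs=[((190,38),97,(145,115)),((503,150),97,(145,-115)),((30,445),97,(-155,115)),((372,565),97,(-155,-115)),((42,450),85,(-155,110)),((360,562),85,(-155,-110))]
W=np.array([Z(p,z)[:2] for p,z,b in obs]);B=np.array([b for *_,b in obs],float)
print(W)
wc,bc=W.mean(0),B.mean(0);H=(B-bc).T@(W-wc);U,S,Vt=np.linalg.svd(H);R=Vt.T@U.T
o=wc-R@bc;th=np.arctan2(R[1,0],R[0,0]);print("origin",o,"yaw",th,"res",W-(B@R.T+o),np.linalg.det(R))
b=lambda X:R.T@(X[:2]-o)
for n,p,z in [("flaptop near R",(353,302),130),("flap near L",(205,250),130),("panelR near",(357,308),130),("panel R outer",(438,333),130),("hinge",(206,230),130)]: print(n,b(Z(p,z)))
print("bung top guess",Z((234,412),121),b(Z((234,412),121)))
for n in("top","scene"):
    c=calibration(n);im=cv2.imread(f"pics/{n}0.png")
    y0,y1,x0,x1=(235,300,262,325) if n=="top" else (165,197,225,262)
    m=(im[y0:y1,x0:x1].max(2)<100).astype(np.uint8)
    k,l,s,ce=cv2.connectedComponentsWithStats(m);i=1+s[1:,4].argmax();print(n,s[i],ce[i]+[x0,y0])
    if n=="top":
        for z in(121,112,103):print(z,onz(c,*(ce[i]+[x0,y0]),z),b(onz(c,*(ce[i]+[x0,y0]),z)))
    else:
        print(onz(c,*(ce[i]+[x0,y0]),103),b(onz(c,*(ce[i]+[x0,y0]),103)))
    for q in [(0,52,130),(0,-52,130),(-155,115,97),(145,-115,97),(145,115,97)]:
        w=R@np.array(q[:2])+o;print(q,proj(c,[*w,q[2]]), ((proj(c,[*w,q[2]])-([215,130] if n=='top' else [165,155]))*(3.1 if n=='top' else 3.8)))
print(np.array(calibration("wrist")["R"]))
```

```text
[[ 706.86964444   40.53921371]
 [ 633.03462899 -171.91701528]
 [ 430.95419234  139.96210962]
 [ 356.9762404   -82.58666757]
 [ 428.25686633  133.15199839]
 [ 358.40257818  -76.17683932]]
origin [537.82342307 -20.53693671] yaw -0.32763134352913875 res [[-5.24797408 -1.1454972 ]
 [-5.06869693  4.16393798]
 [ 2.87874448  1.73701706]
 [ 2.91508514 -3.04609596]
 [ 1.79042483 -0.33905799]
 [ 2.73241655 -1.37030389]] 1.0000000000000004
flaptop near R [  1.41150453 -47.93276386]
flap near L [ 1.17144738 52.32743853]
panelR near [ -1.38217719 -51.58818934]
panel R outer [   0.85263974 -105.68696883]
hinge [13.64037629 56.08893334]
bung top guess [453.12830153   8.54151589 121.        ] [-89.54743692   0.27669147]
top [18 20 20 19 80] [286.925  267.1125]
121 [444.1622726   14.85616125 121.        ] [-100.0685989     3.37016387]
112 [444.61216778  14.61710687 112.        ] [-99.56570688   3.28860229]
103 [445.06206297  14.37805248 103.        ] [-99.06281486   3.20704071]
(0, 52, 130) [280.78634047 210.94837436] [203.93765547 250.93996052]
(0, -52, 130) [330.28089429 228.47156619] [357.37077229
[... 162 characters left out ...]
5, 115, 97) [275.48822278 139.55773409] [187.51349061  29.62897567]
scene [ 11   6  22  25 450] [246.20222222 183.30888889]
[461.45950319   7.93031383 103.        ] [-81.46270931   2.37899222]
(0, 52, 130) [265.62101992 203.15455406] [382.35987569 182.98730542]
(0, -52, 130) [212.49666719 200.07365085] [180.48733533 171.27987324]
(-155, 115, 97) [301.23084515 165.54183277] [517.67721156  40.05896451]
(145, -115, 97) [166.01459701 267.7693104 ] [  3.85546865 428.52337951]
(145, 115, 97) [293.4177869  276.71705205] [487.98759021 462.52479779]
[[-3.36335297e-01 -9.41741952e-01  8.14537268e-04]
 [-8.96816699e-01  3.20554334e-01  3.04901177e-01]
 [-2.87399333e-01  1.01818537e-01 -9.52383646e-01]]
```

Emit:
drive_tool([
  [1,[0.09,0.095,0],0],
  [1,[0.09,0.095,0],0],
  [1,[0.09,0.095,0],0],
  [1,[0.09,0.095,0],0],
  [1,[0.09,0.095,0],0],
  [1,[0.09,0.095,0],0],
  [1,[0.09,0.095,0],0],
  [1,[0.09,0.095,0],0],
  [1,[0.09,0.095,0],0],
  [1,[0.09,0.095,0],0],
  [1,[0.09,0.095,0],0],
  [1,[0.09,0.095,0],0],
  [1,[0.09,0.095,0],0],
  [1,[0.09,0.095,0],0],
  [1,[0.09,0.095,0],0],
  [1,[0.09,0.095,0],0],
])

```text
clock: 2.15
position: [463.8, 12.7, 206.1]
ee_rot: [0.985, -0.171, -0.0, -0.0]
contact_force: [1.1, 0.7, 0.1]
gripper_width: 85.4
```

Emit:
drive_tool([
  [1,[0,0,0],0.08],
  [1,[0,0,0],0.08],
  [1,[0,0,0],0.08],
  [1,[0,0,0],0.08],
  [1,[0,0,0],0.08],
  [1,[0,0,0],0.08],
  [1,[0,0,0],0.08],
  [1,[0,0,0],0.08],
  [1,[0,0,0],0.08],
  [1,[0,0,0],0.06],
])

```text
clock: 3.4
position: [463.4, 13.9, 206.0]
ee_rot: [-0.579, 0.815, 0.0, -0.0]
contact_force: [0.2, -0.6, 0.4]
gripper_width: 85.5
```

Run:
```python
from h import *
s=read_state();print(s["clock"],s["position"],s["ee_rot"],s["joints"])
c=calibration("wrist");print(c["R"],-c["R"].T@c["t"]);im=get_image("wrist");save("pics/w1.png",im);np.savez("w1",R=c["R"],t=c["t"],im=im)
save("pics/s1.png",get_image("scene"))
```

```text
3.4 [463.3538694   13.90930419 205.98636612] [-5.78803267e-01  8.15467162e-01  1.60075715e-04 -2.46747425e-04] [ 3.81806296e-01  1.07363869e-01 -3.69034421e-01 -2.20712988e-04
 -1.09495261e+00 -7.17980636e-01]
[[-9.43953073e-01  3.30079250e-01 -5.34264957e-04]
 [ 3.14025465e-01  8.98539120e-01  3.06619400e-01]
 [ 1.01688759e-01  2.89266552e-01 -9.51832054e-01]] [438.65913059 -61.4582698  374.32085353]
```

View pics/w1.png

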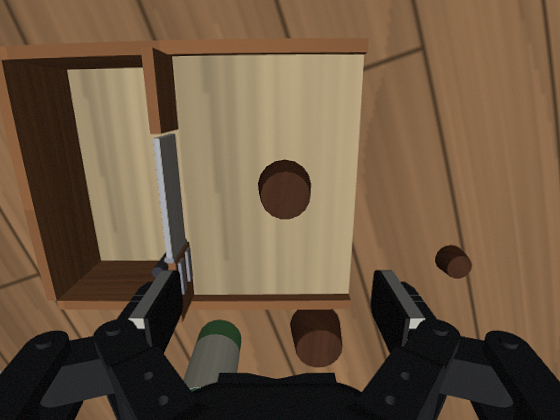

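View pics/s1.png

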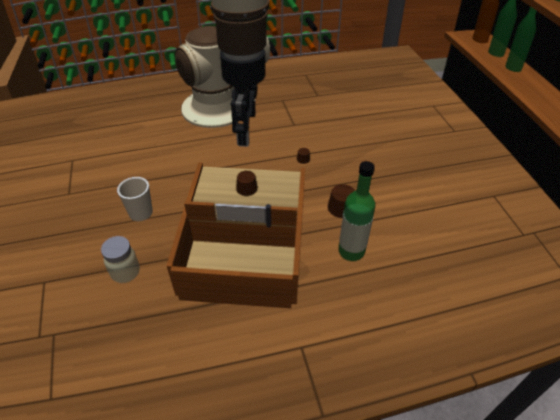

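Run:
```python
from h import *
c=calibration("scene")
print(proj(c,[463,14,206]))
im=cv2.imread("pics/w1.png")
a=im[35:310,130:380];cv2.imwrite("pics/w1z.png",cv2.resize(a,None,fx=2.18,fy=2.18,interpolation=cv2.INTER_CUBIC))
g=im[150:230,245:325];cv2.imwrite("pics/w1b.png",cv2.resize(g,None,fx=7,fy=7,interpolation=cv2.INTER_CUBIC))
```

```text
[246.90794074 144.49487822]
```

View pics/w1z.png

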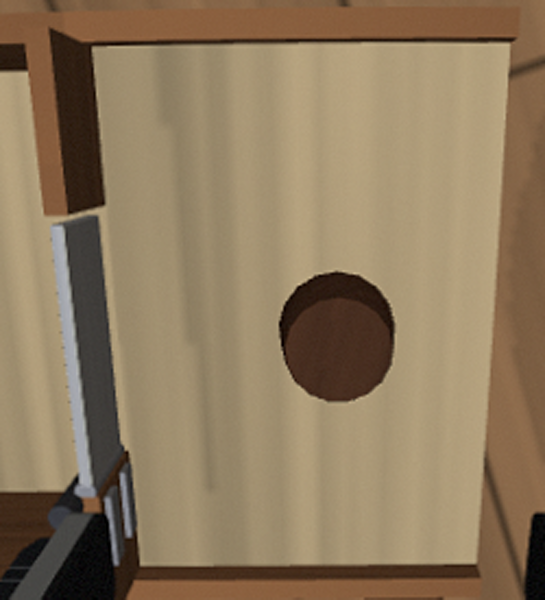

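View pics/w1b.png

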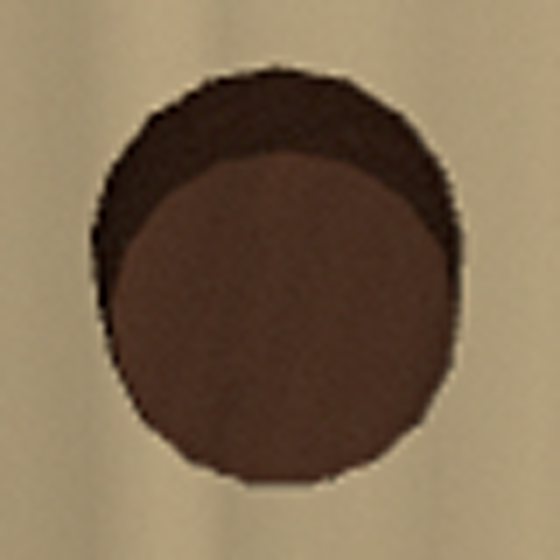

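Run:
```python
from h import *
c=calibration("wrist")
Z=lambda p,z: onz(c,p[0]/2.18+130-.25,p[1]/2.18+35-.25,z)
obs=[((509,42),85,(-155,-110)),((478,566),85,(-155,110)),((94,45),85,(0,-110)),((140,566),85,(0,110)),((67,213),130,(0,-52))]
W=np.array([Z(p,z)[:2] for p,z,b in obs]);B=np.array([b for *_,b in obs],float)
wc,bc=W.mean(0),B.mean(0);H=(B-bc).T@(W-wc);U,S,Vt=np.linalg.svd(H);R=Vt.T@U.T
o=wc-R@bc;th=np.arctan2(R[1,0],R[0,0]);print("origin",o,"yaw",th,"\n",((W-(B@R.T+o))@R).round(1))
b=lambda X:(R.T@(np.array(X)[:2]-o)).round(1)
C=onz(c,285.1,195.4,121);print("bung",C,b(C), "dia",np.linalg.norm(onz(c,245+450/7,195.4,121)-onz(c,245+110/7,195.4,121)))
s=read_state();print("tcp",b(s["position"]),s["position"])
q=s["ee_rot"];a=2*np.arctan2(q[1],q[0]);print("tool x yaw",a-2*np.pi if a>0 else a,"want",th-np.pi/2)
# bung in top view
t=calibration("top");print(proj(t,C),"scene",proj(calibration("scene"),C))
```

```text
origin [541.82235329 -20.10803718] yaw -0.32589955024115763 
 [[ 0.6 -0.6]
 [-1.2  1.5]
 [-0.3 -0.6]
 [ 0.4  0.7]
 [ 0.6 -0.9]]
bung [455.34252214   6.70273736 121.        ] [-90.5  -2.3] dia 38.640731259585685
tcp [-85.2   7.1] [463.40251921  13.90374115 206.01524395]
tool x yaw -1.902722472951325 want -1.8966958770360542
[291.12874241 261.49338794] scene [244.63049243 175.13193777]
```

Emit:
drive_tool([
  [1,[0.013,-0.023,0.04],0],
  [1,[0,0,0.06],0],
  [1,[0,0,0.06],0],
  [1,[0,0,0.06],0],
  [1,[0,0,0.05],0],
  [1,[0,0,0.04],0],
  [1,[0,0,0],0],
])

```text
clock: 4.38
position: [468.2, 7.6, 112.0]
ee_rot: [-0.581, 0.814, 0.0, -0.001]
contact_force: [-0.3, 0.4, 0.8]
gripper_width: 85.6
```

Run:
```python
from h import *
s=read_state();print(s["clock"],s["position"])
im=get_image("scene");save("pics/s2.png",im);save("pics/s2z.png",cv2.resize(im[100:250,165:315],None,fx=3.9,fy=3.9,interpolation=cv2.INTER_CUBIC))
c=calibration("scene")
o=np.array([541.8,-20.1]);th=-.326;u=np.array([np.cos(th),np.sin(th)]);v=np.array([-u[1],u[0]])
P=s["position"][:2]
for z in (96,104,112,120):
  p=proj(c,[*(P+57*u),z]);print(z,p,(p-[165,100])*3.9)
save("pics/w2.png",get_image("wrist"));
im=get_image("top");save("pics/t2.png",im)
```

```text
4.375 [468.20475539   7.57987206 112.01735584]
96 [243.28808188 207.30438314] [305.32351934 418.48709424]
104 [243.07515289 204.52757032] [304.49309626 407.65752425]
112 [242.85991648 201.71574602] [303.65367427 396.69140948]
120 [242.64234309 198.8683342 ] [302.80513805 385.58650339]
```

View pics/s2z.png

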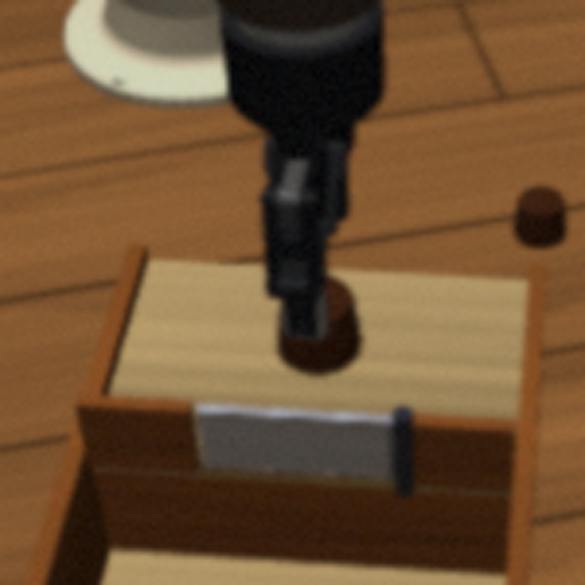

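View pics/w2.png

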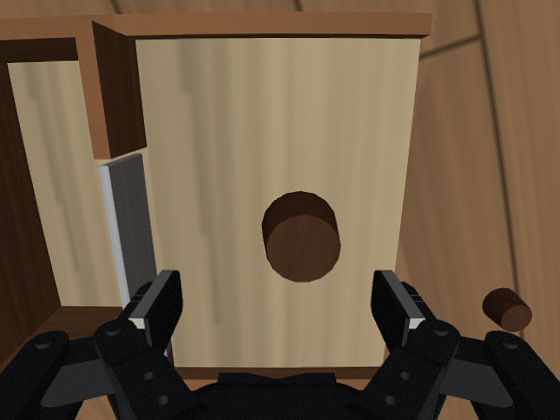

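Run:
```python
from h import *
s=read_state();P=s["position"];c=calibration("wrist");sc=calibration("scene")
th=-.326;u=np.array([np.cos(th),np.sin(th),0]);v=np.array([-u[1],u[0],0])
print(proj(c,P))
for dz in (-13,-11,0,10,20,30,40):
  for du in(42.5,57):
    print(dz,du,[proj(c,P+sg*du*u+w*v+[0,0,dz]).round() for sg in(1,-1) for w in (-11,11)],[((proj(sc,P+du*u+w*v+[0,0,dz])-[165,100])*3.9).round() for w in(-11,11)])
```

```text
[279.27133255 252.17148165]
-13 42.5 [array([207., 226.]), array([209., 260.]), array([351., 225.]), array([349., 259.])] [array([289., 393.]), array([331., 395.])]
-13 57 [array([182., 226.]), array([186., 260.]), array([376., 225.]), array([373., 259.])] [array([285., 412.]), array([327., 415.])]
-11 42.5 [array([206., 227.]), array([209., 261.]), array([352., 226.]), array([350., 261.])] [array([289., 390.]), array([331., 392.])]
-11 57 [array([181., 227.]), array([185., 261.]), array([377., 226.]), array([374., 260.])] [array([285., 410.]), array([327., 412.])]
0 42.5 [array([202., 234.]), array([205., 270.]), array([357., 234.]), array([354., 269.])] [array([287., 375.]), array([330., 377.])]
0 57 [array([176., 234.]), array([180., 270.]), array([383., 233.]), array([379., 269.])] [array([284., 395.]), array([326., 397.])]
10 42.5 [array([198., 241.]), array([201., 279.]), array([361., 241.]), array([358., 278.])] [array([286., 361.]), array([329., 363.])]
10 57 [array([170., 242.]), array([175., 279.]), array([389., 241.]), array([384., 278.])] [array([282., 381.]), array([325., 383.])]
20 42.5 [array([193., 250.]), array([197., 289.]), array([366., 249.]), array([362., 288.])] [array([285., 347.]), array([328., 349.])]
20 57 [array([164., 250.]), array([169., 289.]), array([395., 249.]), array([390., 288.])] [array([281., 367.]), array([325., 369.])]
30 42.5 [array([188., 259.]), array([192., 300.]), array([371., 258.]), array([367., 299.])] [array([284., 332.]), array([327., 335.])]
30 57 [array([157., 259.]), array([163., 299.]), array([402., 258.]), array([397., 298.])] [array([280., 352.]), array([324., 355.])]
40 42.5 [array([182., 269.]), array([187., 312.]), array([377., 268.]), array([373., 311.])] [array([283., 318.]), array([326., 320.])]
40 57 [array([149., 269.]), array([156., 312.]), array([410., 268.]), array([404., 311.])] [array([279., 338.]), array([323., 340.])]
```

Run:
```python
import cv2
a=cv2.imread("pics/w2.png")[250:350,100:200];cv2.imwrite("pics/w2z.png",cv2.resize(a,None,fx=5.5,fy=5.5,interpolation=cv2.INTER_CUBIC))
a=cv2.imread("pics/t2.png")[130:320,215:390]; cv2.imwrite("pics/t2z.png",cv2.resize(a,None,fx=3.1,fy=3.1,interpolation=cv2.INTER_CUBIC))
```

```text
(no output)
```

View pics/w2z.png

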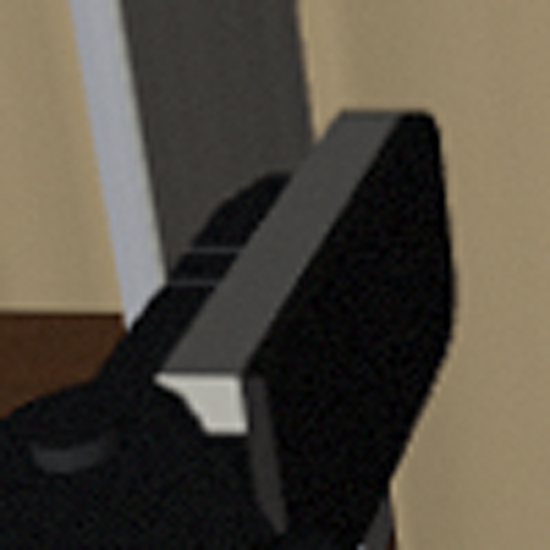

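View pics/t2z.png

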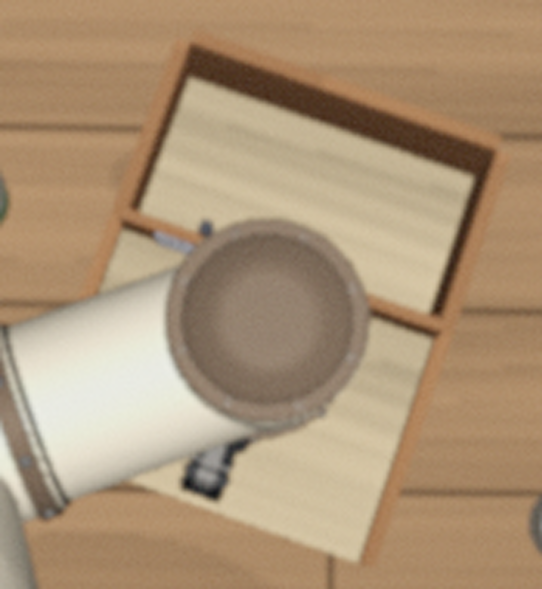

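Run:
```python
import cv2,numpy as np
a=cv2.imread("pics/s2.png")[150:205,215:275].astype(float);a=255*(np.clip(a/110,0,1))**.5
cv2.imwrite("pics/s2e.png",cv2.resize(a.astype(np.uint8),None,fx=9,fy=9,interpolation=cv2.INTER_CUBIC))
a=cv2.imread("pics/w2.png")[250:350,100:200].astype(float);a=255*(np.clip(a/90,0,1))**.5
cv2.imwrite("pics/w2e.png",cv2.resize(a.astype(np.uint8),None,fx=5.5,fy=5.5,interpolation=cv2.INTER_CUBIC))
```

```text
(no output)
```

View pics/s2e.png

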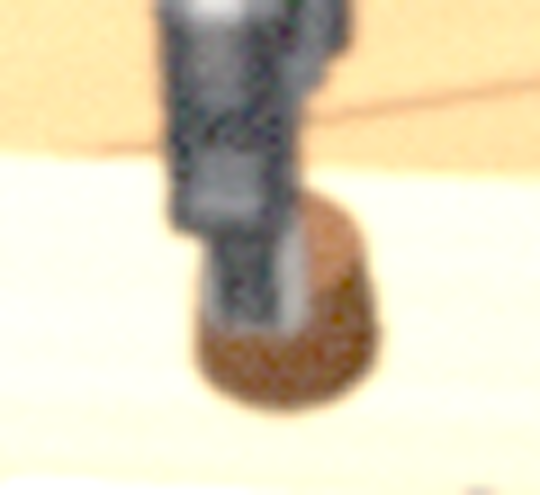

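View pics/w2e.png

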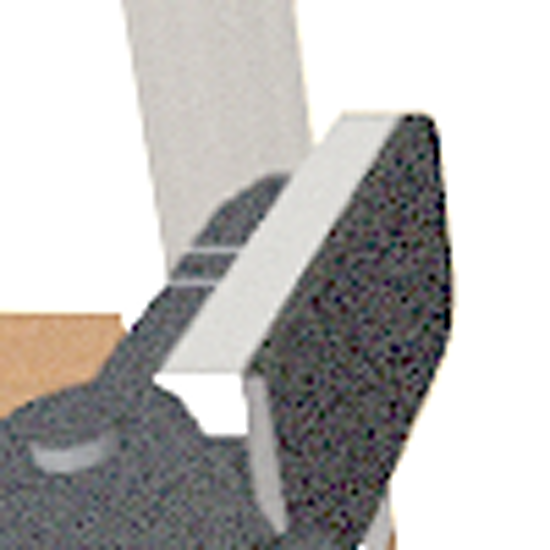

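Run:
```python
from h import *
s=read_state();P=s["position"];c=calibration("wrist");sc=calibration("scene")
th=-.326;u=np.array([np.cos(th),np.sin(th),0]);v=np.array([-u[1],u[0],0]);M=np.array([u,v,[0,0,1]])
for a,b in [((161.8,270.3),(238.3,186)),((172.7,270.3),(238.3,186)),((182.5,304),(249,186)),((178.5,271),(238.3,186))]:
    o1,d1=ray(c,*a);o2,d2=ray(sc,*b);A=np.c_[d1,-d2];x=np.linalg.lstsq(A,o2-o1,rcond=None)[0]
    X1=o1+d1*x[0];X2=o2+d2*x[1];print(M@((X1+X2)/2-P),np.linalg.norm(X1-X2))
```

```text
[52.57915279 -8.45776097 37.25746545] 0.7430221678085166
[48.97584995 -8.14285373 34.61191259] 1.4576722432410048
[46.44131234 11.67172942 33.08316168] 0.36988299433847477
[47.04845342 -7.83720794 33.32872638] 2.9442804132457354
```

Emit:
drive_tool([
  [1,[0.006,0,0.03],0],
  [1,[0,0,0.03],0],
  [1,[0,0,0],0],
])

```text
clock: 4.9
position: [467.5, 6.0, 94.3]
ee_rot: [-0.581, 0.814, 0.0, -0.001]
contact_force: [-0.7, 0.3, 0.8]
gripper_width: 85.7
```

Run:
```python
from h import *
s=read_state();print(s["clock"],s["position"])
im=get_image("scene")
a=im[150:205,215:275].astype(float);a=255*(np.clip(a/110,0,1))**.5
save("pics/s3e.png",cv2.resize(a.astype(np.uint8),None,fx=9,fy=9,interpolation=cv2.INTER_CUBIC))
save("pics/w3.png",get_image("wrist"))
```

```text
4.9 [467.54838527   6.04184059  94.29217326]
```

View pics/s3e.png

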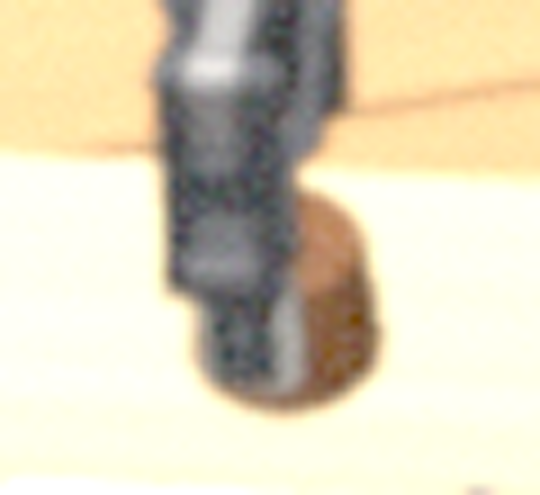

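View pics/w3.png

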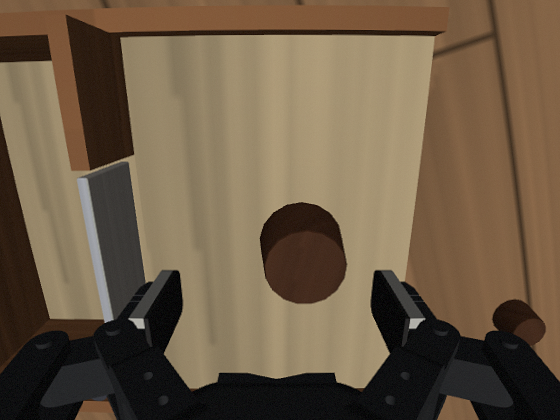

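Emit:
drive_tool([
  [1,[0,0,0.03],0],
  [1,[0,0,0.03],0],
  [1,[0,0,0],0],
])

```text
clock: 5.38
position: [467.5, 6.1, 76.2]
ee_rot: [-0.58, 0.814, 0.0, -0.001]
contact_force: [-0.4, 0.4, 0.4]
gripper_width: 85.6
```

Run:
```python
from h import *
s=read_state();print(s["clock"],s["position"])
im=get_image("scene")
a=im[150:205,215:275].astype(float);a=255*(np.clip(a/110,0,1))**.5
save("pics/s4e.png",cv2.resize(a.astype(np.uint8),None,fx=9,fy=9,interpolation=cv2.INTER_CUBIC))
save("pics/w4.png",get_image("wrist"))
```

```text
5.375 [467.51694492   6.07876251  76.19017038]
```

View pics/s4e.png

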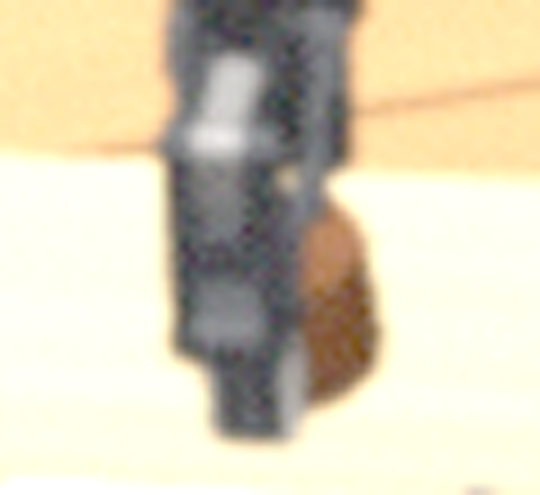

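View pics/w4.png

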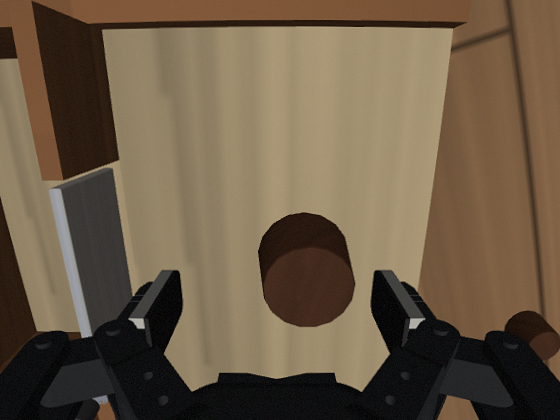

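Run:
```python
from h import *
s=read_state();P=s["position"];c=calibration("wrist");sc=calibration("scene")
th=-.326;u=np.array([np.cos(th),np.sin(th),0]);v=np.array([-u[1],u[0],0]);M=np.array([u,v,[0,0,1]])
o=np.array([541.8,-20.1,0])
for a,b in [((178.5,271),(238.7,198.3)),((182.5,304),(248,198.3))]:
    o1,d1=ray(c,*a);o2,d2=ray(sc,*b);A=np.c_[d1,-d2];x=np.linalg.lstsq(A,o2-o1,rcond=None)[0]
    X=(o1+d1*x[0]+o2+d2*x[1])/2;print("rel",M@(X-P),"box",M@(X-o))
for p in [(374,271),(371,304)]: print("trail tip box",M@(onz(c,*p,109)-o))
print("bung top",M@(onz(c,309.5,287,121)-o))
```

```text
rel [46.49148494 -7.81352294 34.52551505] box [-31.59563094  -6.37996772 111.55431566]
rel [45.97155127 10.2577932  34.88024416] box [-32.11556461  11.69134842 111.90904478]
trail tip box [-121.81350288   -3.65236697  109.        ]
trail tip box [-121.9743178    14.18236631  109.        ]
bung top [-90.72646898  -2.72080061 121.        ]
```

Emit:
drive_tool([
  [1,[0.01,0,0.027],0],
  [1,[0,0,0.027],0],
  [1,[0,0,0],0],
])

```text
clock: 5.85
position: [466.7, 3.2, 60.2]
ee_rot: [-0.58, 0.814, 0.0, -0.001]
contact_force: [0.5, -0.4, 1.5]
gripper_width: 85.3
```

Emit:
drive_tool([
  [1,[0,-0.015,0],0],
  [1,[0,-0.017,0],0],
  [1,[0,-0.017,0],0],
  [1,[0,-0.017,0],0],
  [1,[0,-0.017,0],0],
  [1,[0,-0.017,0],0],
  [1,[0,-0.017,0],0],
  [1,[0,-0.017,0],0],
  [1,[0,-0.017,0],0],
  [1,[0,-0.017,0],0],
  [1,[0,-0.017,0],0],
  [1,[0,0,0],0],
])

```text
clock: 7.35
position: [520.6, -14.9, 60.9]
ee_rot: [-0.58, 0.814, -0.0, 0.0]
contact_force: [-2.3, -0.0, 0.0]
gripper_width: 85.2
```

```bash
cat > look.py <<'E'
from h import *
import sys
k=sys.argv[1]
s=read_state();print(s["clock"],s["position"],s["contact_force"])
im=get_image("scene");a=im[120:310,160:330].astype(float);a=255*(np.clip(a/180,0,1))**.6
save(f"pics/s{k}.png",cv2.resize(a.astype(np.uint8),None,fx=3.1,fy=3.1,interpolation=cv2.INTER_CUBIC))
save(f"pics/w{k}.png",get_image("wrist"))
E
python3 look.py 5
```

```text
7.35 [520.60088867 -14.87505525  60.85825747] [-2.26499095 -0.02942031  0.03084734]
```

View pics/s5.png

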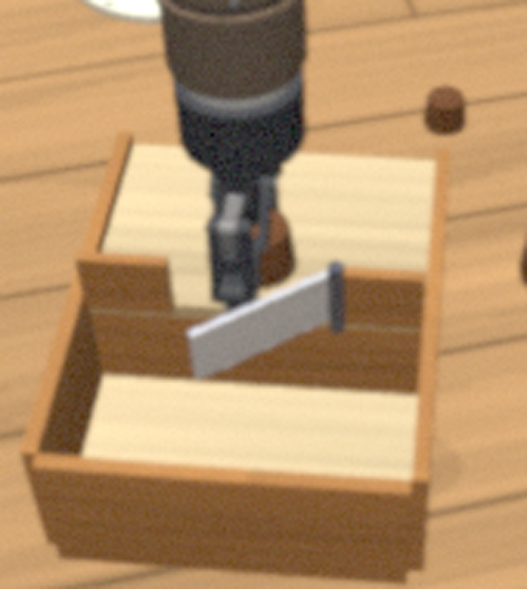

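View pics/w5.png

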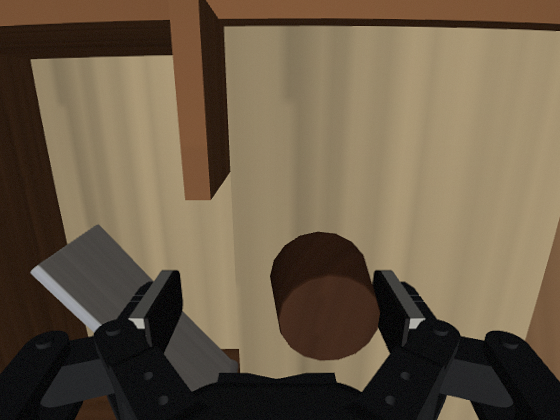

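Emit:
drive_tool([
  [1,[0,-0.017,0],0],
  [1,[0,-0.017,0],0],
  [1,[0,-0.017,0],0],
  [1,[0,-0.017,0],0],
  [1,[0,-0.017,0],0],
  [1,[0,-0.017,0],0],
  [1,[0,0,0],0],
])

```text
clock: 8.32
position: [549.5, -24.8, 61.1]
ee_rot: [-0.58, 0.814, -0.0, 0.0]
contact_force: [-1.1, -1.4, -0.3]
gripper_width: 85.4
```

```bash
python3 look.py 6
```

```text
8.325 [549.51919708 -24.82018839  61.06296154] [-1.13256831 -1.37369636 -0.3316231 ]
```

View pics/s6.png

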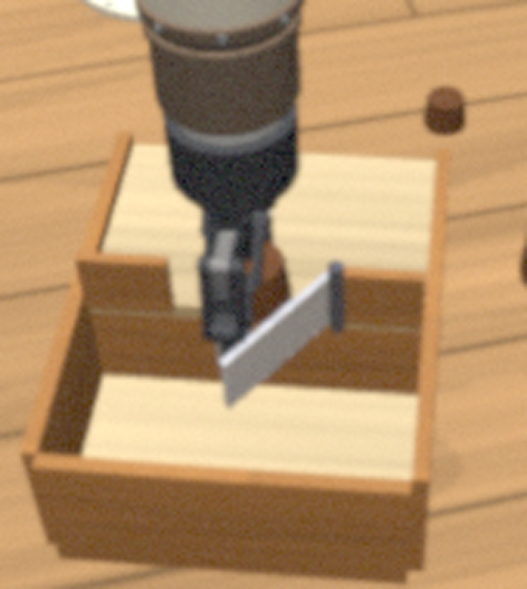

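View pics/w6.png

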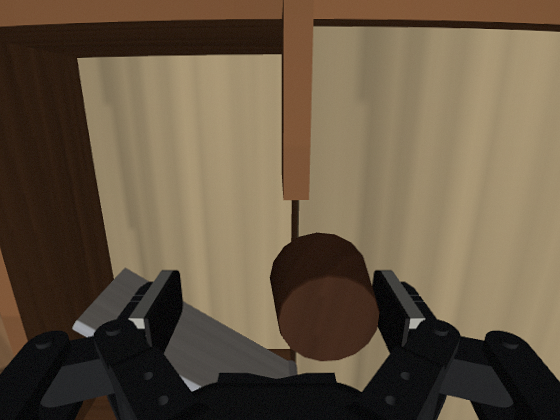

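Emit:
drive_tool([
  [1,[0,-0.015,0],0],
  [1,[0,-0.015,0],0],
  [1,[0,-0.015,0],0],
  [1,[0,-0.012,0],0],
  [1,[0,-0.012,0],0],
  [1,[0,0,0],0],
  [1,[0,0,0],0],
])

```text
clock: 9.3
position: [569.0, -31.5, 61.1]
ee_rot: [-0.58, 0.814, -0.0, 0.0]
contact_force: [-0.4, -1.7, -0.1]
gripper_width: 85.2
```

```bash
python3 look.py 7
```

```text
9.3 [568.95857338 -31.54754039  61.11292932] [-0.43083799 -1.66843027 -0.08741688]
```

View pics/s7.png

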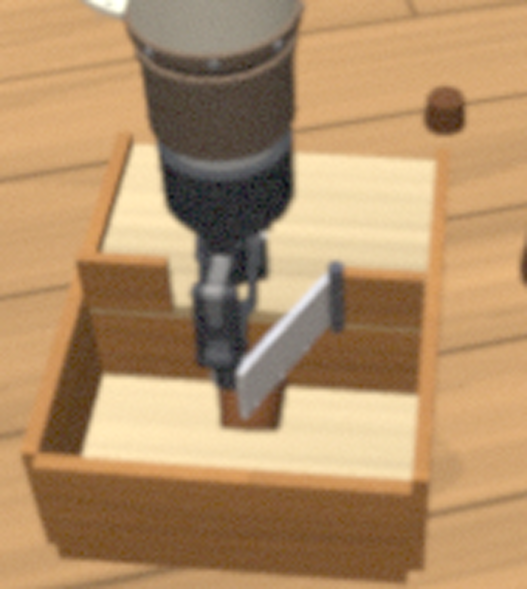

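View pics/w7.png

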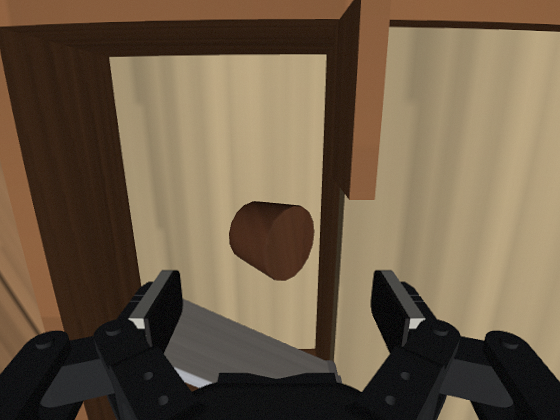

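Emit:
drive_tool([
  [1,[0,0.025,0],0],
  [1,[0,0.03,0],0],
  [1,[0,0.03,0],0],
  [1,[0,0.03,0],0],
  [1,[0,0.03,0],0],
  [1,[0,0.03,0],0],
  [1,[0,0.03,0],0],
  [1,[0,0.03,0],0],
  [1,[0,0.03,0],0],
  [1,[0,0.03,0],0],
  [1,[0,0.03,0],0],
  [1,[0,0,0],0],
  [1,[0,0,-0.06],0],
  [1,[0,0,-0.1],0],
  [1,[0,0,-0.1],0],
  [1,[0,0,-0.1],0],
  [1,[0,0,-0.1],0],
  [1,[0,0,-0.05],0],
  [1,[0,0,0],0],
])

```text
clock: 11.78
position: [476.7, 0.7, 214.6]
ee_rot: [-0.58, 0.814, -0.0, 0.001]
contact_force: [0.1, 0.1, 1.2]
gripper_width: 85.5
```

```bash
python3 look.py 8
python3 - <<'E'
from h import *
save("pics/t8.png",get_image("top"));save("pics/s8f.png",get_image("scene"))
E
```

```text
11.775 [476.69654459   0.65159717 214.58460868] [0.0767202  0.11669425 1.2028468 ]
```

View pics/s8f.png

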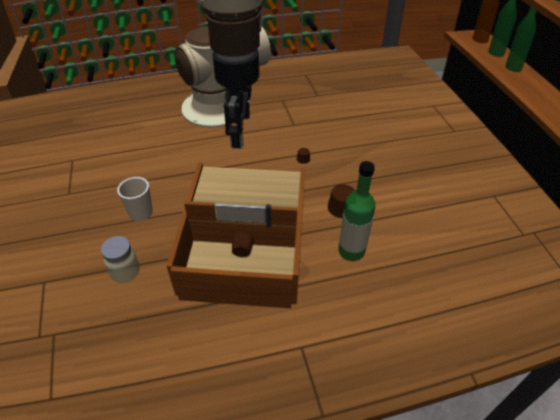

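View pics/w8.png

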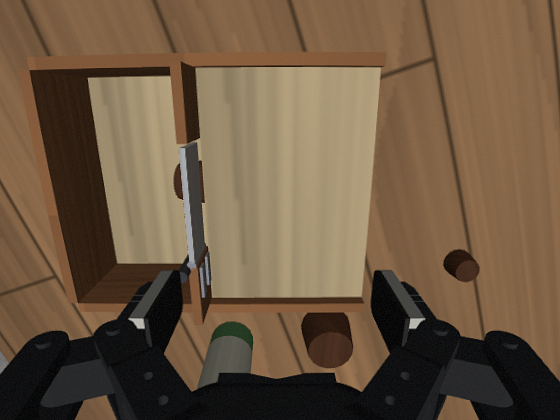

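View pics/t8.png

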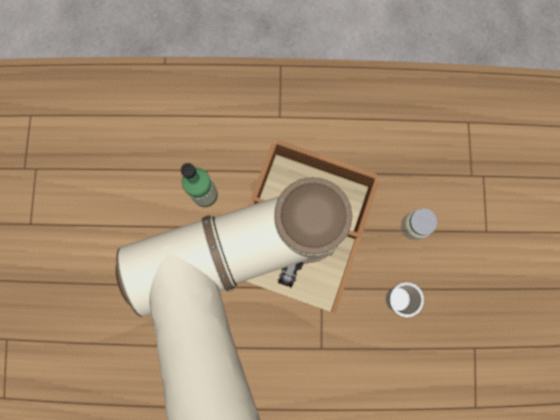

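Emit:
drive_tool([
  [1,[0,0,0],0],
  [1,[0,0,0],0],
  [1,[0,0,0],0],
  [1,[0,0,0],0],
  [1,[0,0,0],0],
  [1,[0,0,0],0],
  [1,[0,0,0],0],
  [1,[0,0,0],0],
])

```text
clock: 12.98
position: [476.1, 0.5, 214.0]
ee_rot: [-0.581, 0.814, 0.0, 0.0]
contact_force: [0.8, 0.8, -0.3]
gripper_width: 85.3
```

Run:
```python
from h import *
a=cv2.imread("pics/s8f.png");c=calibration("scene");im=get_image("scene");b=cv2.cvtColor(im,cv2.COLOR_RGB2BGR)
print("diff in box region",cv2.absdiff(a,b)[165:305,170:310].max(), cv2.absdiff(a,b)[165:305,170:310].mean())
o=np.array([541.8,-20.1]);th=-.326;u=np.array([np.cos(th),np.sin(th)]);v=np.array([-u[1],u[0]])
X=onz(c,242,243,30)[:2]-o;print("bung box",X@u,X@v)
save("pics/s9.png",cv2.resize(im[190:280,190:300],None,fx=5,fy=5,interpolation=cv2.INTER_CUBIC))
```

```text
diff in box region 13 1.6901530612244897
bung box 17.32650302407604 1.467904661995683
```

View pics/s9.png

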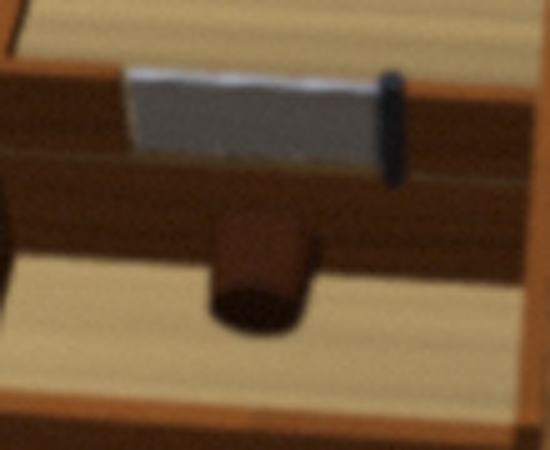

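```bash
python3 -c "
from bench import *
print(job_done())"
```

```text
the job is handed in; nothing more can be done
None
```

The bung is in the bin, the flap is shut, and I handed the job in at about 13 s of the 45 s allowed. No verdict came back.

I lined the open jaws up with the box's x axis and lowered the fingers astride the bung. I then moved forward in 4–5 mm steps. The front finger opened the flap to about 0.6 rad while the bung was still about 42 mm before the sill. It was still holding it at about 0.85 rad just before the bung reached the sill. The rear finger slid the bung over the sill and it dropped. I drew the fingers back until the flap closed, then lifted clear.

**Last checks:**
- **Bung:** lying on its side on the bin floor, close to the sill wall at about x 17 mm, y 1 mm in the box frame. Two pictures more than a second apart showed no movement beyond image noise.
- **Flap:** shut in the scene and wrist pictures. I judged this by eye, and the flap angles above are also read from the pictures.
- **Bystanders:** the bottle, cup and jar look unmoved in the scene and top pictures.
- **Robot:** holding still well above the box. The force reading was about 1 N, as in earlier free-air readings.

**What disagreed:**
- **Fingertip height:** seen in two views, the open fingertips stood about 34 mm behind the reported TCP. The interface text says 11 mm ahead, less 13 mm when open, so I set the working height from the pictures.
- **Jaw gap:** by the same method it came out at about 90–94 mm, against 85 mm reported.
- **Top camera:** my first fit of the box from the top camera was up to 5 mm off. I used the wrist camera's fit instead, which held to about 1–2 mm.

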